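Pack the short insert plate in its nest and hold it down flush

TASK

The insert plate in the nest stands a few millimetres proud on its sprung lift-out pad, with room left at only one of its two ends. Take from the wooden rack the packing piece that fits this room, slide it down to the nest's floor between the plate and the end stop and let go of it; then press the plate down until it is fully home, its top flush with the rails and stops, and finish while still holding it pressed down (it springs up when released). Leave the thicker packing piece in the rack and the loose tools where they lie.

Things in the scene. Friction and masses are not known exactly. Their poses are not given: they have to be found in the camera images.
- nest: Fixed aluminium nest: base 124 (x) x 196 (y) x 16 mm; on it, along y, two side rails 18 mm wide, 110 long, 20 high, 61 mm apart (at x -39.5 and +39.5 mm). Origin: centre of the base's underside, on the bench, z up. The nest's floor is the base's top, 16 mm above the origin; tops of rails and stops 36 mm above it. The end stops stand across the two ends of its y axis.
- stop_long: Fixed dark steel end stop, 66 (x) x 46 (y) x 20 mm, on the base, its centre 66 mm from the nest's centre along the nest's y axis, at the +y or the -y end; the plate almost touches it (about 1 mm): no room there. Origin: centre of its underside; axes parallel to the nest's.
- stop_short: Fixed dark steel end stop like the other but only 66 (x) x 15 (y) x 20 mm, its centre 66 mm from the nest's centre at the other end; between its inner face (58.5 mm from the nest's centre) and the plate's end is the wide gap, 16 to 17 mm. Origin: centre of its underside; axes parallel to the nest's.
- insert_plate: Loose steel insert plate, 58 (x) x 84 (y) x 20 mm, 0.35 kg, with four 8 mm holes near its corners, plain in the middle, between rails (1.5 mm play) and stops. Origin: centre of its underside, top 20 mm above. Rests on the sprung lift pad, underside 21 mm above the nest's origin, top 5 mm proud of the rails; fully home it lies on the nest's floor, underside 16 mm above the nest's origin.
- lift_pad (a joint): Travel of the sprung pad (36 x 56 mm, hidden under the plate's middle): 0 up, 0.005 m when the plate is fully home. On top of the plate's weight it takes about 1 to 4 N to start and 5 to 9 N to reach home; it lifts the plate again when released.
- rack: Fixed wooden rack, 76 (x) x 150 (y) x 18 mm, with two slots about 27 mm wide (y) and 56 mm long (x), centred about 38 mm to either side of its middle along y, their floors 10 mm above its underside. A packing piece stands loosely in each; which is in which slot varies. Origin: centre of its underside, on the bench.
- packer_13: Loose steel packing piece standing in a rack slot, 0.12 kg: foot 48 (x) x 13 (y) x 20 mm high, lower edges bevelled 2.5 mm; above it a grip tab 26 (x) x 10 (y) x 34 mm high (54 mm in all). Origin: centre of its underside, z up. On the nest's floor the foot's top is level with the rails. To clear the proud plate hold the tab with the fingertips at least 28 mm above the underside.
- packer_20: Loose steel packing piece like the other, with the same grip tab, but its foot is 20 mm thick: too thick for the gap. Stays in the rack. Origin: centre of its underside.
- picker_2: Loose tool (bystander): pick with a wooden handle, 199 x 33 mm, lying on the bench near its front edge. Origin: on the bench under its middle.
- marker_1: Loose bystander: grey marker pen with a black cap, 128 x 17 mm, lying on the bench near its front edge. Origin: on the bench under its middle.
- pliers: Loose tool (bystander): red-handled pliers, 190 x 51 mm, lying on the bench behind the work. Origin: on the bench under their middle.
- hex_key: Loose tool (bystander): dark L-shaped hex key, 115 x 49 mm, lying on the bench behind the work. Origin: on the bench under its middle.
There are look-alikes about, which are no part of the job. Leave any black or blue look-alike of the packer_13 alone.

How it is judged:
On the way:
1. The 13 mm packing piece stands on the nest's floor between the plate's end and the short stop, square to the nest and let go (z of packer_13 in the frame of nest between 0.0135 and 0.0175 m and x of packer_13 in the frame of nest between -0.008 and 0.008 m and (y of packer_13 in the frame of nest between 0.045 and 0.056 m or y of packer_13 in the frame of nest between -0.056 and -0.045 m) and angle between packer_13's own z axis and vertical below 0.1 rad and angle between the y axis of packer_13 and the y axis of nest, either way round below 0.12 rad and contact force between the fingers and packer_13 below 0.3 N), for 0.2 s.
At the end, for the whole second after the job is handed in: The 13 mm piece stands upright on the nest floor (1.5 mm) in the gap at the short stop, square (0.12 rad), within 8 mm of its middle, untouched by the fingers; the fingers press the plate with over 3 N and hold it still and level, its top flush with the rails to 1.2 mm (all of step 1 and z of insert_plate in the frame of nest between 0.014 and 0.0172 m and angle between insert_plate's own z axis and vertical below 0.02 rad and x of insert_plate in the frame of nest between -0.004 and 0.004 m and contact force between the fingers and insert_plate above 3 N and linear speed of insert_plate below 0.01 m/s); the arm keeps its last pose, push and grip.
It fails at once if The thicker packing piece leaves its place in the rack (moved more than 30 mm) (distance of packer_20 from where it was at the start of the episode above 0.03 m).
It fails at once if A loose tool lying about is shifted more than 40 mm (distance of any of picker_2, marker_1, pliers, hex_key from where it was at the start of the episode above 0.04 m).
It also fails if it takes over 48 s, if anything falls off the work surface, if the arm or the gripper's body presses on something with over 40 N, if the wrist force passes 120 N, or if a joint passes its speed limit or range.

ROBOT

A 7-joint arm with a two-finger parallel gripper is mounted at the origin on a cart in front of the work surface, level with it; the furniture and walls round the work are solid. World frame = base frame: x ahead of the robot, y to its left, z up, the work surface at z = 0. Lengths are in m, angles in rad, forces in N, time in s.
With the tool pointing down it reaches from about 0.35 to 0.775 m from the base axis. Payload 3.1 kg.
Tool frame: the origin (TCP) lies midway between the tips of the shut fingers; the grasp point (between the pads) lies r.grip_point_offset behind it (r.grip_point_offset is the distance from the TCP to the grasp point, in m); z points along the fingers, y is the line along which they close (so a half turn about z gives the same grasp; the last joint's range is limited). The gripper opens to 85 mm and grips with 20 to 120 N. Pads are 22 mm wide; open, the fingers measure 114 mm over their backs; the gripper's body (76 mm by 85 mm) begins 54 mm behind the grasp point. The pads swing forward as they close: fully open they stand 13 mm farther back than shut.
Start: joints at [-1.182, 0.311, 0.014, 1.512, -0.004, 1.319, -0.027], TCP at [0.23, 0.5, 0.231] pointing down, gripper open.
Joint ranges: [-2.7, 2.7], [-0.3, 1.91], [-1.27, 1.3], [0.12, 2.57], [-1.44, 4.58], [0.2, 2.03], [-3.05, 3.05]. Speed limits (rad/s): [2.79, 2.79, 3.14, 3.14, 3.14, 3.14, 3.14].

INTERFACE

Orientations are given as a unit quaternion [x, y, z, w].
In Python, from cell import r gives the robot as it stands.
- The arm moves only by the tool carry_out, never from a script. Its argument "targets" is a list of rows, each a list of 3 entries, a list of its own where there are three numbers: the shift along the world's x, y, z normalised to -1 to 1, where 1 is 0.03 m, then the turn, a rotation vector about the world's x, y, z normalised to -1 to 1, where 1 is 0.15 rad, then the closure, from -1 (fully open) to 1 (shut). In form: [[[dx, dy, dz], [wx, wy, wz], gripper], ...]. A call has 1 to 10 rows; each row shifts and turns the commanded pose from where the row before left it; what a row does not reach is not made up. A row lasts 1/8 s, in which the tool goes at most 62.5 mm and 10.7 degrees, less where a joint would pass 70% of its speed; a pose out of reach is approached as far as the arm can. A call with a number of a shift or a turn outside -1 to 1 is refused whole. A call with a gripper value outside its range is refused whole. The fingers move at their own pace and stop on an object; "squeeze" is the grip in N (left out, the last holds). Time passes only in rows, so rows that do not move let the fingers close. It gives the time, the measured TCP pose, the force, the opening and the grip force at its end, in the units of the state.
- r.sense(): the state, without advancing time (a new reading comes with each control period).
- r.read_camera(name): name is "scene" or "top" or "wrist"; returns a dict with "pixels" (420x560x3 uint8, red, green, blue), "mtx" (3x3 intrinsics, pixels), "rvec" (rotation vector, rad) and "tvec" (3), from world to camera coordinates, as OpenCV has them. Camera axes: x right, y down, z forward; pixel columns grow to the right and rows downward; lengths in m; the calibration is good to about 2 mm. A picture is of the moment at which its call begins. There is no depth.
- r.sign_off(): hands the job in; it is judged then, once.
Trained networks look in a picture, given as the dict that the camera call returned (one of the last four; its "shot" number tells which), for a name from the list of things; names that differ only in an ending like _2 or _b are one class to them, and where a whole thing is asked for, a point or a joint stands for the part that bears it (a point fixed in the world has none). Each returns a list of dicts, best first, with "confidence" (0 to 1); they miss things now and then, are a little off and sometimes report something else, mostly with a low value. They report only what shows in the picture. A call takes as long as a camera call. They do not tell look-alikes from the thing itself.
- r.cut_out(picture, name): "mask" (420x560 bool, what is visible of it) and "extent" ([left, top, right, bottom] in pixels, round what is visible of it).
- r.spot_point(picture, name): "point" ([row, column] in pixels: a listed point, or the origin of a listed thing).
The state is a dict: "clock": time; "q": joint angles; "joint_vel": joint speeds; "tau": joint torques, N m; "position": TCP position; "ee_rot": TCP orientation; "contact_force": force on the tool from outside, world axes, zero at the start; "moment": the same for the moment, N m; "grip_width": finger opening in m; "grip_force": force on a finger pad.
Only numpy, scipy, OpenCV 4.12 (cv2) and the standard library are available. Lean on these libraries where they do the work, as an engineer would, in place of code of your own. Each camera call takes 0.05 s, during which the arm holds its last target. There are 200 camera calls.

## Working session

There is one attempt and no reset: what is moved stays moved. The work goes in short steps, Python scripts to look and compute and a tool call to move; the robot and the scene stay as the last step left them, time stands still between calls to the robot, and variables do not carry over. Pictures are saved under pics/ and viewed, at most 10 in all, crops included, and the job is handed in when it is done.

Besides the shell and the picture viewer there is one more tool, called after "Call:" as name([rows], argument=value, ...), one row to a line, values as JSON. carry_out: Moves the arm, as the interface text tells. Its arguments: {"type":"object","properties":{"targets":{"type":"array"},"squeeze":{"type":"number"}},"required":["targets"]}

```bash
mkdir -p pics; cat > h.py <<'E'
import numpy as np, cv2
from cell import r
def save(n,p,crop=None,s=1):
    im=p["pixels"][:,:,::-1]
    if crop: im=im[crop[1]:crop[3],crop[0]:crop[2]]
    cv2.imwrite("pics/"+n,cv2.resize(im,None,fx=s,fy=s,interpolation=cv2.INTER_CUBIC))
def proj(p,X):
    return cv2.projectPoints(np.array(X,float).reshape(-1,3),np.array(p["rvec"],float),np.array(p["tvec"],float),np.array(p["mtx"],float),None)[0].reshape(-1,2)
def back(p,uv,z):
    R=cv2.Rodrigues(np.array(p["rvec"],float))[0];t=np.array(p["tvec"],float).ravel()
    uv=np.array(uv,float).reshape(-1,2)
    d=(np.linalg.inv(p["mtx"])@np.c_[uv,np.ones(len(uv))].T)
    d=R.T@d;c=-R.T@t
    return (c[:,None]+d*((z-c[2])/d[2])).T
E
python3 - <<'E'
from h import *
print(r.sense(), r.grip_point_offset)
ps={n:r.read_camera(n) for n in("scene","top")}
a=np.hstack([ps[n]["pixels"] for n in ps]); 
for n,p in ps.items():
    save(n+"0.png",p,s=1.4)
    for t in ["nest","stop_long","stop_short","insert_plate","rack","packer_13","packer_20","pliers","hex_key"]:
        d=r.cut_out(p,t);e=r.spot_point(p,t)
        print(n,t,[(np.round(x["extent"]).tolist(),round(x["confidence"],2)) for x in d[:3]],[(np.round(x["point"]).tolist(),round(x["confidence"],2)) for x in e[:3]])
E
```

```text
{'clock': 0.0, 'q': array([-1.18169055,  0.31174933,  0.01401477,  1.5130493 , -0.00441405,
        1.31917575, -0.027189  ]), 'joint_vel': array([ 0.00036934,  0.00014543,  0.00059143, -0.00206671,  0.00086673,
        0.00115575, -0.00124997]), 'tau': array([-4.34303101e-04, -3.79907191e+01,  1.45836510e-01, -2.30592477e+01,
        1.23382758e-02,  1.37686808e-02, -2.57917421e-06]), 'position': array([0.22937734, 0.49909606, 0.23021125]), 'ee_rot': array([ 2.13710292e-01,  9.76896376e-01, -1.15702120e-03, -2.07061886e-04]), 'contact_force': array([-0.21172353,  0.03149952,  0.3230175 ]), 'moment': array([ 0.01474453,  0.02915425, -0.06372337]), 'grip_force': 0.0, 'grip_width': 0.08566135156272071} 0.0187
scene nest [([276.0, 229.0, 384.0, 300.0], 0.59), ([244.0, 197.0, 306.0, 230.0], 0.41), ([296.0, 224.0, 329.0, 238.0], 0.3)] [([262.0, 324.0], 0.84)]
scene stop_long [([294.0, 226.0, 330.0, 239.0], 0.59)] [([240.0, 317.0], 0.91), ([261.0, 327.0], 0.74)]
scene stop_short [([330.0, 256.0, 360.0, 278.0], 0.76), ([288.0, 187.0, 323.0, 197.0], 0.24), ([277.0, 228.0, 386.0, 298.0], 0.19
[... 1141 characters left out ...]
] [([208.0, 355.0], 0.96)]
top rack [([203.0, 174.0, 281.0, 225.0], 0.67)] [([202.0, 240.0], 0.77)]
top packer_13 [([156.0, 204.0, 178.0, 224.0], 0.78), ([213.0, 246.0, 232.0, 263.0], 0.67), ([248.0, 185.0, 266.0, 207.0], 0.62)] [([197.0, 258.0], 0.76), ([205.0, 223.0], 0.72), ([215.0, 169.0], 0.67)]
top packer_20 [([156.0, 204.0, 178.0, 224.0], 0.78), ([213.0, 246.0, 232.0, 263.0], 0.67), ([248.0, 185.0, 266.0, 207.0], 0.62)] [([197.0, 258.0], 0.76), ([205.0, 223.0], 0.72), ([215.0, 169.0], 0.67)]
top pliers [([309.0, 133.0, 403.0, 158.0], 0.77)] [([148.0, 353.0], 0.57)]
top hex_key [([184.0, 119.0, 232.0, 158.0], 0.5)] [([136.0, 203.0], 0.67), ([205.0, 321.0], 0.65), ([289.0, 280.0], 0.2)]
```

View pics/top0.png

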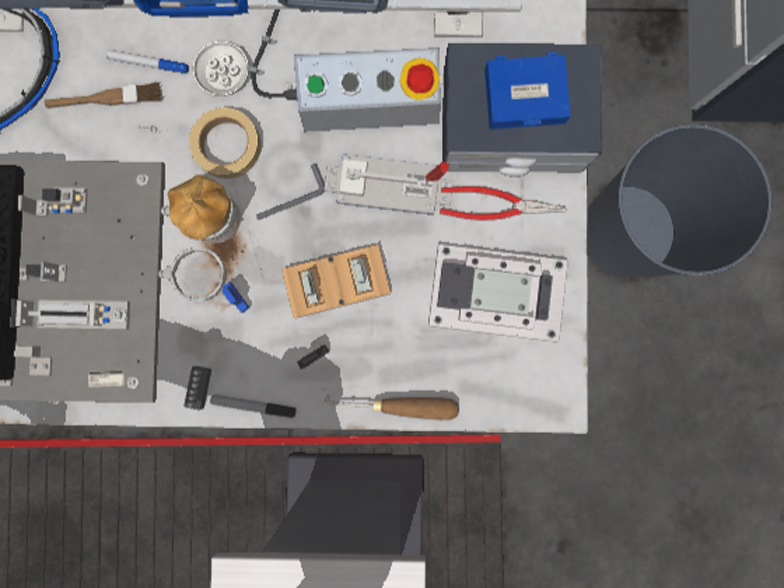

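View pics/scene0.png

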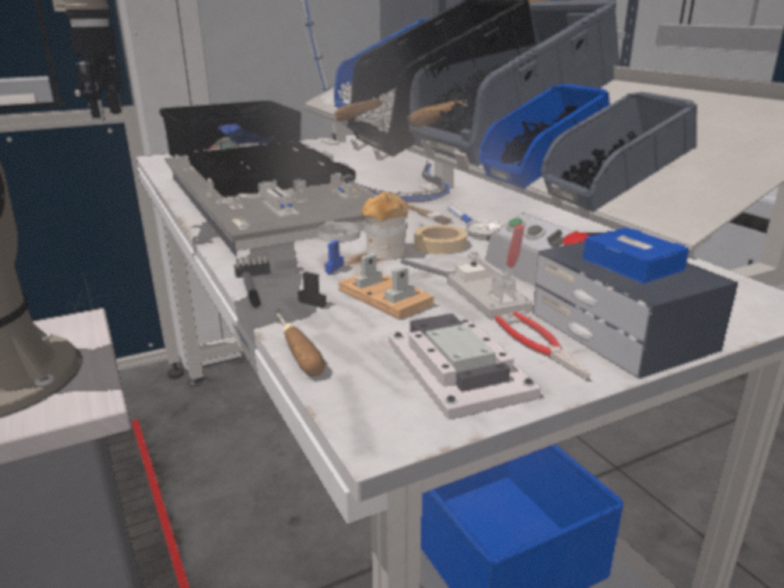

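Top view (full-resolution pixels): the steel candidates are in the rack at (223,205) on the left and (257,195) on the right. The blue look-alike is at (169,212) and the black one at (224,255), both loose on the bench. In the nest, the long stop is on the left at (325,204), and the short stop is on the right at (388,213) with the gap beside it. I still need to work out which rack piece is the 13 mm one.

```bash
python3 - <<'E'
from h import *
p=r.read_camera("top")
R=cv2.Rodrigues(np.array(p["rvec"],float))[0];print("cam",-R.T@np.array(p["tvec"]).ravel(), p["mtx"][0][0])
for t,z in (("nest",.016),("rack",.018),("stop_long",.036),("stop_short",.036)):
    d=r.cut_out(p,t)
    if not d: continue
    m=d[0]["mask"].astype(np.uint8); c=max(cv2.findContours(m,0,2)[0],key=cv2.contourArea)
    X=back(p,c.reshape(-1,2),z)[:,:2]
    b=cv2.minAreaRect((X*1000).astype(np.float32)); print(t,b)
for n,uv,z in(("L",(223,205),.03),("R",(257,195),.03),("blue",(169,212),.02),("black",(224,255),.02)): print(n,back(p,uv,z))
w=r.read_camera("wrist");R=cv2.Rodrigues(np.array(w["rvec"],float))[0];c=-R.T@np.array(w["tvec"]).ravel();print("wrist",c,R[2],w["mtx"][0][0])
from scipy.spatial.transform import Rotation as Ro
s=r.sense();Rt=Ro.from_quat(s["ee_rot"]).as_matrix();print("cam in tool",Rt.T@(c-s["position"]),Rt.T@R.T, "tool yaxis",Rt[:,1])
for n in("L","R"):pass
save("rack0.png",p,(195,165,290,235),8)
E
```

```text
cam [ 0.47614275 -0.1208303   0.99339308] 466.4251898549724
nest ((549.4310913085938, -262.383544921875), (197.0892791748047, 124.59432983398438), 83.7909164428711)
rack ((562.5753784179688, -19.184356689453125), (78.8692398071289, 150.08164978027344), 15.579625129699707)
stop_long ((556.3287963867188, -196.81097412109375), (46.67836380004883, 66.13628387451172), 83.70618438720703)
stop_short ((541.6126098632812, -326.4604797363281), (19.428955078125, 64.74114990234375), 86.82687377929688)
L [[0.55239159 0.01383202 0.03      ]]
R [[ 0.574315   -0.05627813  0.03      ]]
blue [[0.53671238 0.12805263 0.02      ]]
black [[0.44892089 0.01050719 0.02      ]]
wrist [0.16888809 0.52740242 0.37362681] [ 0.24107457 -0.10994652 -0.96425869] 327.8769503024934
cam in tool [ 0.06675254 -0.00025191 -0.14235223] [[-3.26467201e-04 -9.64261557e-01 -2.64951965e-01]
 [ 9.99999514e-01 -5.61238353e-04  8.10386613e-04]
 [-9.30125862e-04 -2.64951572e-01  9.64261271e-01]] tool yaxis [ 4.17545928e-01  9.08655818e-01 -5.62410234e-05]
```

View pics/rack0.png

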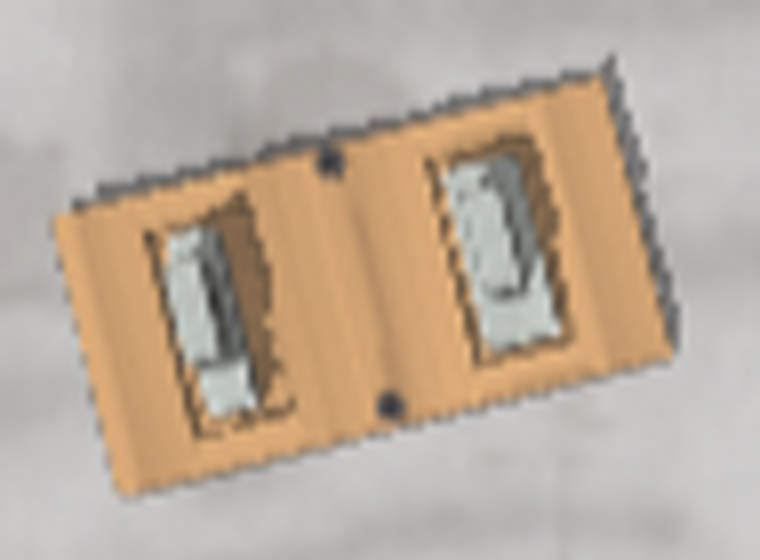

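The left rack piece (pixel 223,205) has a foot about 13 mm wide. The right one (257,195) is about 20 mm. So packer_13 is in the left (+y) slot, and I'm leaving the blue and black look-alikes alone. Next I move above it.

Call:
carry_out([
  [[0.66,-1,0],[0,0,0.47],-1],
  [[0.66,-1,0],[0,0,0.47],-1],
  [[0.66,-1,0],[0,0,0.47],-1],
  [[0.66,-1,0],[0,0,0.47],-1],
  [[0.66,-1,0],[0,0,0.47],-1],
  [[0.66,-1,0],[0,0,0.47],-1],
  [[0.66,-1,0],[0,0,0.47],-1],
  [[0.66,-1,0],[0,0,0.47],-1],
  [[0.66,-1,0],[0,0,0.47],-1],
  [[0.66,-1,0],[0,0,0.47],-1],
])

```text
clock: 3.45
position: [0.4283, 0.1988, 0.2315]
ee_rot: [-0.138, 0.99, 0.0, 0.0]
contact_force: [-0.1, 0.8, -0.4]
grip_width: 0.0856
grip_force: 0.0
```

Call:
carry_out([
  [[0.6,-0.87,-0.35],[0,0,0],-1],
  [[0.6,-0.87,-0.35],[0,0,0],-1],
  [[0.6,-0.87,-0.35],[0,0,0],-1],
  [[0.6,-0.87,-0.35],[0,0,0],-1],
  [[0.6,-0.87,-0.35],[0,0,0],-1],
  [[0.6,-0.87,-0.35],[0,0,0],-1],
  [[0.6,-0.87,-0.35],[0,0,0],-1],
  [[0,0,0],[0,0,0],-1],
  [[0,0,0],[0,0,0],-1],
])

```text
clock: 4.58
position: [0.5534, 0.0181, 0.1578]
ee_rot: [-0.137, 0.991, 0.001, -0.0]
contact_force: [0.0, 0.5, 0.3]
grip_width: 0.0854
grip_force: 0.0
```

```bash
python3 - <<'E'
from h import *
from scipy.spatial.transform import Rotation as Ro
p=r.read_camera("wrist");s=r.sense();print(s["position"],Ro.from_quat(s["ee_rot"]).as_matrix()[:,1:].T,s["contact_force"],s["q"])
save("w1.png",p,s=1.4)
for d in r.cut_out(p,"packer_13")[:3]: print(d["extent"],d["confidence"])
d=r.cut_out(p,"rack")
if d:
    c=max(cv2.findContours(d[0]["mask"].astype(np.uint8),0,2)[0],key=cv2.contourArea)
    print(d[0]["extent"],cv2.minAreaRect((back(p,c.reshape(-1,2),.018)[:,:2]*1000).astype(np.float32)))
E
```

```text
[0.55345477 0.0186361  0.15802813] [[-2.72574751e-01  9.62133837e-01  1.21885750e-03]
 [ 2.38888483e-05  1.27359413e-03 -9.99999189e-01]] [0.07205349 0.25963041 0.03297948] [-0.30311857  0.37678664  0.31915367  1.62538272 -0.12765829  1.1597877
  1.89309314]
[390.1, 182.4, 433.7, 239.6] 0.98
[171.6, 165.1, 206.3, 218.8] 0.89
[281.5, 52.4, 341.7, 90.5] 0.8
[151.2, 149.0, 322.2, 238.3] ((562.044677734375, -19.46733856201172), (76.985595703125, 149.04998779296875), 15.149674415588379)
```

View pics/w1.png

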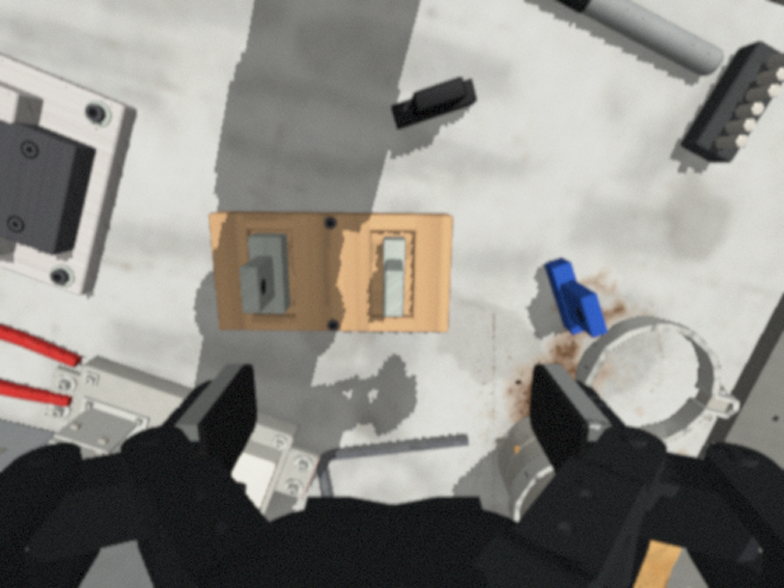

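Wrist view (full-resolution pixels): the rack is centred near (236,194). The narrow-footed piece is in its right slot at (281,196) and the wide one in the left slot at (189,196). The black (310,73) and blue (410,213) look-alikes lie outside the rack. I check my choice with a close crop and a model overlay.

```bash
cat >> h.py <<'E'
def packer(x,y,z,yaw,t=.013):
    B=lambda a,b,z0,z1:[(sx*a/2,sy*b/2,zz) for zz in(z0,z1) for sx,sy in((-1,-1),(1,-1),(1,1),(-1,1))]
    P=np.array(B(.048,t,0,.02)+B(.026,.010,.02,.054))
    c,s=np.cos(yaw),np.sin(yaw)
    return P@np.array([[c,s,0],[-s,c,0],[0,0,1]])+[x,y,z]
def pmask(p,q,t=.013):
    m=np.zeros((420*4,560*4),np.uint8)
    u=proj(p,packer(*q,t=t))
    for k in(0,8): cv2.fillConvexPoly(m,cv2.convexHull(np.round(u[k:k+8]*4+1.5).astype(np.int32)),255)
    return cv2.resize(m,(560,420),interpolation=cv2.INTER_AREA)/255.
def fitmask(p,obs,q0,z,t=.013,roi=None):
    from scipy.optimize import minimize
    f=lambda v:np.abs(pmask(p,(v[0],v[1],z,v[2]),t)-obs)[roi].sum()
    res=minimize(f,q0,method="Nelder-Mead",options=dict(initial_simplex=[q0,np.add(q0,(.004,0,0)),np.add(q0,(0,.004,0)),np.add(q0,(0,0,.06))],xatol=1e-4,fatol=.1))
    return res.x,res.fun,obs[roi].sum()
E
python3 - <<'E'
from h import *
p=r.read_camera("wrist")
for d,t in zip(r.cut_out(p,"packer_13")[:4],range(4)):
    e=d["extent"];print(e,d["confidence"])
d=[d for d in r.cut_out(p,"packer_13") if abs(d["extent"][0]/2+d["extent"][2]/2-281)<12 and 180<d["extent"][1]/2+d["extent"][3]/2<215]
obs=None
if d: obs=d[0]["mask"].astype(float)
else:
    hsv=cv2.cvtColor(p["pixels"],cv2.COLOR_RGB2HSV); obs=np.zeros((420,560)); obs[166:230,262:300]=(hsv[166:230,262:300,1]<60)
    print("colour seg")
roi=np.s_[155:240,255:310]
for q0 in[(.5524,.0174,.265)]:
    x,f,n=fitmask(p,obs,q0,.010,roi=roi);print(x,f,n)
im=p["pixels"].copy()
u=np.round(proj(p,packer(x[0],x[1],.01,x[2]))*8).astype(int)
big=cv2.resize(im,None,fx=8,fy=8,interpolation=cv2.INTER_CUBIC)[:,:,::-1].copy()
for k in(0,4,8,12): cv2.polylines(big,[u[k:k+4]],True,(0,0,255),2)
cv2.imwrite("pics/w1c.png",big[160*8:235*8,255*8:350*8])
E
```

```text
[279.1, 51.4, 335.8, 90.6] 0.94
[273.5, 169.5, 289.3, 228.1] 0.91
[388.8, 183.5, 432.1, 238.4] 0.85
[169.7, 163.5, 208.5, 220.2] 0.55
[0.55285552 0.0181556  0.26182607] 82.8392156862745 843.0
```

View pics/w1c.png

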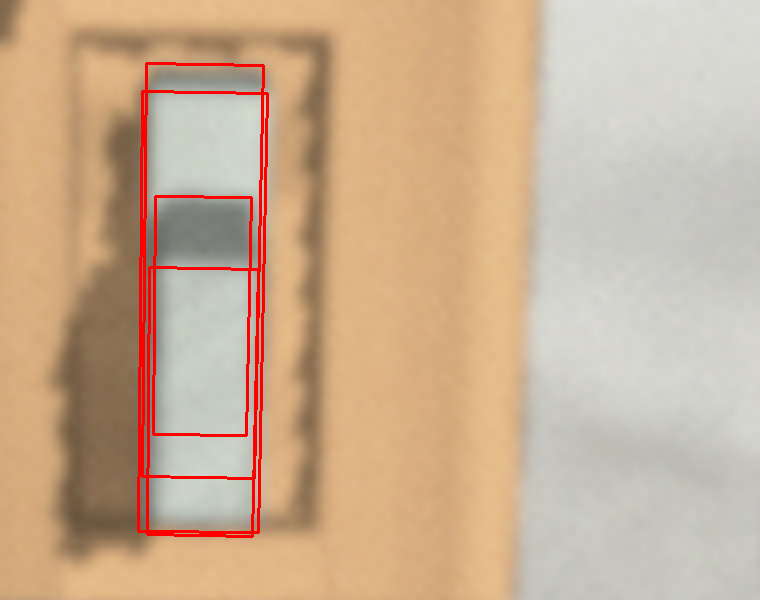

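The overlay matches the 13 mm piece in the right-hand slot of this view. The fitted pose is about (0.553, 0.018) with yaw 0.265, so the TCP is already over it. Going down to grip.

Call:
carry_out([
  [[0,0,-0.78],[0,0,0],-1],
  [[0,0,-0.78],[0,0,0],-1],
  [[0,0,-0.78],[0,0,0],-1],
  [[0,0,-0.78],[0,0,0],-1],
  [[0,0,-0.78],[0,0,0],-1],
  [[0,0,0],[0,0,0],-1],
  [[0,0,0],[0,0,0],1],
  [[0,0,0],[0,0,0],1],
  [[0,0,0],[0,0,0],1],
  [[0,0,0],[0,0,0],1],
], squeeze=40)

```text
clock: 6.12
position: [0.554, 0.0171, 0.0413]
ee_rot: [-0.137, 0.991, 0.0, 0.0]
contact_force: [-0.9, 0.6, -0.4]
grip_width: 0.0126
grip_force: 0.1
```

Call:
carry_out([
  [[0,0,0],[0,0,0],1],
  [[0,0,0],[0,0,0],1],
])

```text
clock: 6.38
position: [0.554, 0.0171, 0.0412]
ee_rot: [-0.137, 0.991, -0.0, 0.0]
contact_force: [-0.2, -0.2, 1.8]
grip_width: 0.0092
grip_force: 43.1
```

Call:
carry_out([
  [[0,0,0.5],[0,0,0],1],
  [[0,0,1],[0,0,0],1],
  [[0,0,1],[0,0,0],1],
  [[0,0,1],[0,0,0],1],
  [[0,0,0.5],[0,0,0],1],
  [[0.06,-1,0],[0,0,-0.23],1],
  [[0.06,-1,0],[0,0,-0.23],1],
  [[0.06,-1,0],[0,0,-0.23],1],
  [[0.06,-1,0],[0,0,-0.23],1],
  [[0.06,-1,0],[0,0,-0.23],1],
])

```text
clock: 7.62
position: [0.5621, -0.1336, 0.1603]
ee_rot: [-0.05, 0.999, 0.0, -0.001]
contact_force: [0.9, 0.0, -0.8]
grip_width: 0.0091
grip_force: 42.7
```

Call:
carry_out([
  [[0.06,-1,0],[0,0,-0.23],1],
  [[0.06,-1,0],[0,0,-0.23],1],
  [[0.06,-1,0],[0,0,-0.23],1],
  [[0.06,-1,0],[0,0,-0.23],1],
  [[0.06,-1,0],[0,0,-0.23],1],
  [[0.06,-0.6,0],[0,0,-0.25],1],
  [[0,0,0],[0,0,0],1],
  [[0,0,0],[0,0,0],1],
])

```text
clock: 8.62
position: [0.5739, -0.2989, 0.1605]
ee_rot: [0.053, 0.999, 0.001, -0.0]
contact_force: [0.3, 0.4, -1.6]
grip_width: 0.0088
grip_force: 42.7
```

```bash
python3 - <<'E'
from h import *
from scipy.spatial.transform import Rotation as Ro
p=r.read_camera("wrist");s=r.sense();R=Ro.from_quat(s["ee_rot"]).as_matrix();print(s["position"],R[:,1],R[:,2],s["contact_force"],s["grip_width"],s["grip_force"])
save("w2.png",p,s=1.4)
t=r.read_camera("top")
for pp in (p,t):
  for n,z in(("nest",.016),("stop_short",.036),("stop_long",.036),("insert_plate",.041),("packer_13",.05)):
    for d in r.cut_out(pp,n)[:2]:
        c=max(cv2.findContours(d["mask"].astype(np.uint8),0,2)[0],key=cv2.contourArea)
        b=cv2.minAreaRect((back(pp,c.reshape(-1,2),z)[:,:2]*1000).astype(np.float32))
        print(n,round(d["confidence"],2),np.round(d["extent"]),np.round(b[0],1),np.round(b[1],1),round(b[2],2))
E
```

```text
[ 0.57409832 -0.2985771   0.16058548] [0.1052888  0.99443932 0.00216825] [ 5.25563404e-05  2.17480250e-03 -9.99997634e-01] [ 0.33560388  0.43068165 -1.51683128] 0.009122917411999608 42.7079039812088
nest 0.84 [203.  91. 437. 230.] [ 548.6 -263.2] [195.  121.9] 83.92
stop_short 0.97 [230. 126. 253. 206.] [ 541.7 -327.8] [16.9 65.3] 84.2
stop_long 0.85 [373. 126. 431. 208.] [ 556.5 -197.8] [45.5 65.5] 83.9
insert_plate 0.7 [268. 129. 376. 203.] [ 548.6 -263.3] [84.9 57.8] 83.89
packer_13 0.94 [539. 134. 560. 195.] [566.6 -89.2] [48.  16.4] 6.61
packer_13 0.77 [266. 199. 295. 317.] [ 620.2 -303.6] [ 22.6 102.9] 83.47
nest 0.79 [308. 172. 379. 237.] [ 552.3 -237.6] [146.6 125. ] 83.79
stop_long 0.95 [310. 185. 338. 226.] [ 556.2 -196.6] [47.4 67.1] 84.5
stop_long 0.62 [234. 285. 316. 299.] [ 377.5 -114.5] [ 30.2 132.2] 0.95
insert_plate 0.66 [333. 190. 380. 226.] [ 549.  -262.1] [85.8 59. ] 84.5
packer_13 0.61 [211. 245. 236. 263.] [450.5   8.1] [13.8 47.4] 33.41
packer_13 0.47 [158. 204. 176. 226.] [533.  123.9] [48.9 19.2] 37.07
```

View pics/w2.png

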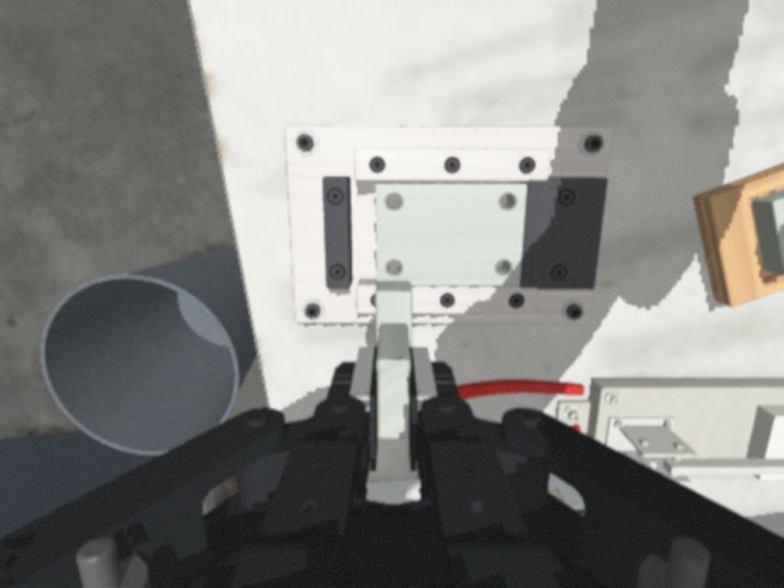

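The wrist view shows the piece held at (281,225). The gap, full-resolution, is at about column 258 and rows 131–203, between the short stop (241,167) and the plate (322,167). I now check the held piece's lateral offset against the model in the same image.

```bash
python3 - <<'E'
from h import *
p=r.read_camera("wrist");s=r.sense();x,y,z=s["position"]
g=cv2.cvtColor(p["pixels"],cv2.COLOR_RGB2GRAY).astype(float)
ed=lambda row,a,b:None
u=proj(p,packer(x-.0008,y,z-.031,-.106));print(np.round(u,1).tolist())
d=[d for d in r.cut_out(p,"packer_13") if abs(d["extent"][0]-266)<8]
if d:
    m=d[0]["mask"]
    for row in range(196,230,3):
        c=np.flatnonzero(m[row]); print(row,c.min() if len(c) else None,c.max() if len(c) else None)
# overlay of packer, nest parts
yaw=-.1065;C=np.array([.5491,-.2632]);ax=np.array([np.cos(yaw),np.sin(yaw)]);ay=np.array([-np.sin(yaw),np.cos(yaw)])
def rect(cx,cy,a,b,zz): return proj(p,[np.r_[C+ax*(cx+i*a/2)+ay*(cy+j*b/2),zz] for i,j in((-1,-1),(1,-1),(1,1),(-1,1))])
k=5;big=cv2.resize(p["pixels"],None,fx=k,fy=k,interpolation=cv2.INTER_CUBIC)[:,:,::-1].copy()
D=lambda v,c:cv2.polylines(big,[np.round((v+.5)*k-.5).astype(int)],True,c,1)
D(rect(0,-.066,.066,.015,.036),(0,0,255));D(rect(0,.066,.066,.046,.036),(0,0,255));D(rect(0,0,.058,.084,.041),(0,255,0));D(rect(0,0,.124,.196,.016),(255,0,0))
D(u[:4],(255,0,255));D(u[4:8],(255,0,255))
cv2.imwrite("pics/w2c.png",big[125*k:240*k,220*k:375*k])
E
```

```text
[[268.6, 199.2], [269.6, 279.3], [292.0, 279.3], [292.5, 199.1], [267.2, 208.9], [268.5, 297.3], [293.3, 297.3], [294.0, 208.9], [270.6, 230.4], [271.1, 278.2], [290.5, 278.2], [290.8, 230.4], [268.1, 258.7], [268.9, 316.6], [293.0, 316.6], [293.5, 258.6]]
196 None None
199 None None
202 269 292
205 268 293
208 268 294
211 268 294
214 268 294
217 268 294
220 268 294
223 268 294
226 268 294
229 268 294
```

View pics/w2c.png

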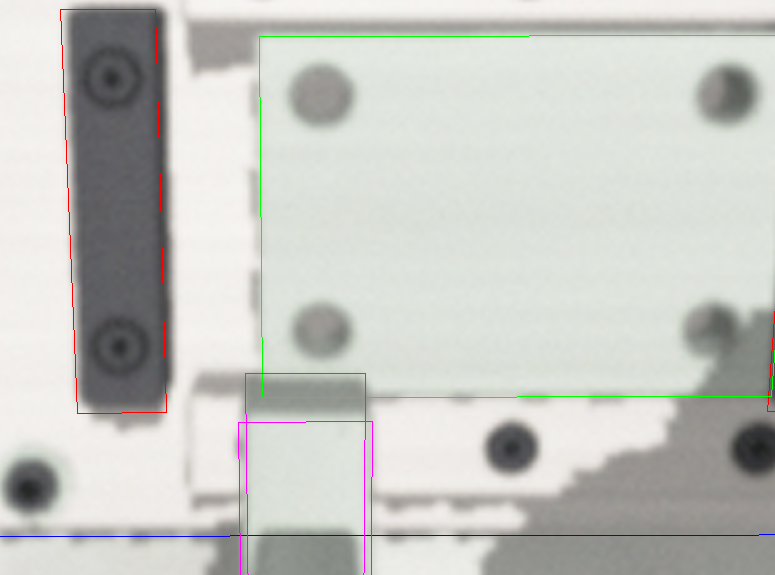

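The overlay matches within about 1 px. The gap midpoint is about (0.544, -0.313), and the held piece is centred and square. I move over the gap and lower it to just above the plate.

Call:
carry_out([
  [[-0.49,-0.235,0],[0,0,0],1],
  [[-0.49,-0.235,0],[0,0,0],1],
  [[0,0,-0.7],[0,0,0],1],
  [[0,0,-0.7],[0,0,0],1],
  [[0,0,-0.7],[0,0,0],1],
  [[0,0,-0.7],[0,0,0],1],
  [[0,0,0],[0,0,0],1],
  [[0,0,0],[0,0,0],1],
])

```text
clock: 10.32
position: [0.5438, -0.3161, 0.0779]
ee_rot: [0.055, 0.999, -0.0, 0.001]
contact_force: [0.8, -0.5, -1.9]
grip_width: 0.0087
grip_force: 42.7
```

```bash
python3 - <<'E'
from h import *
from scipy.spatial.transform import Rotation as Ro
p=r.read_camera("wrist");s=r.sense();x,y,z=s["position"];R=Ro.from_quat(s["ee_rot"]).as_matrix();print(s["position"],R[:,1],s["contact_force"])
u=proj(p,packer(x-.0008,y,z-.031,-.106))
yaw=-.1065;C=np.array([.5491,-.2632]);ax=np.array([np.cos(yaw),np.sin(yaw)]);ay=np.array([-np.sin(yaw),np.cos(yaw)])
def rect(cx,cy,a,b,zz): return proj(p,[np.r_[C+ax*(cx+i*a/2)+ay*(cy+j*b/2),zz] for i,j in((-1,-1),(1,-1),(1,1),(-1,1))])
k=4;big=cv2.resize(p["pixels"],None,fx=k,fy=k,interpolation=cv2.INTER_CUBIC)[:,:,::-1].copy()
D=lambda v,c:cv2.polylines(big,[np.round((v+.5)*k-.5).astype(int)],True,c,1)
D(rect(0,-.066,.066,.015,.036),(0,0,255));D(rect(0,0,.058,.084,.041),(0,255,0))
D(u[:4],(255,0,255));D(u[4:8],(255,0,255))
c=u[:8].mean(0).astype(int);print(c)
x0,y0=max(c[0]-95,0),min(max(c[1]-110,0),275)
cv2.imwrite("pics/w3c.png",big[y0*k:(y0+145)*k,x0*k:(x0+195)*k])
E
```

```text
[ 0.54432325 -0.31606903  0.07822766] [ 0.10875119  0.99406833 -0.00115741] [-0.36919337 -0.09657846 -0.70911604]
[280 247]
```

View pics/w3c.png

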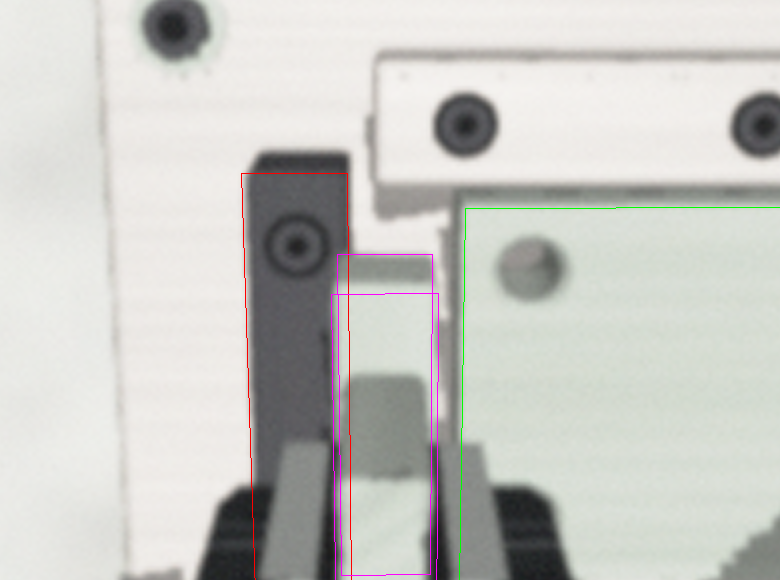

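In this view the held foot spans crop columns 337–433, while the gap spans about 350–460. The piece therefore sits about 2.9 mm too far toward the stop. I correct that and re-measure.

Call:
carry_out([
  [[0,0.097,0],[0,0,0],1],
  [[0,0,0],[0,0,0],1],
  [[0,0,0],[0,0,0],1],
])

```text
clock: 10.75
position: [0.5443, -0.3121, 0.0771]
ee_rot: [0.054, 0.999, -0.0, 0.0]
contact_force: [-0.1, 0.1, -1.3]
grip_width: 0.0091
grip_force: 42.7
```

```bash
python3 - <<'E'
from h import *
P=np.mean([r.sense()["position"] for _ in range(1)],0)
L=[P]
for i in range(3):
    p=r.read_camera("wrist");s=r.sense();L.append(s["position"])
P=np.mean(L,0);print(np.round(L,4),P,s["contact_force"])
u=proj(p,packer(P[0]-.0008,P[1],P[2]-.031,-.106));print(np.round(u[:8,0],1))
# intensity profile across gap, rows just ahead of packer
g=cv2.cvtColor(p["pixels"],cv2.COLOR_RGB2GRAY)
r0=int(u[:8,1].min())
for row in(r0-7,r0-4,r0+4,r0+8): print(row,g[row,262:312].tolist())
E
```

```text
[[ 0.5443 -0.3121  0.0771]
 [ 0.5442 -0.3121  0.077 ]
 [ 0.5441 -0.3121  0.0769]
 [ 0.544  -0.3121  0.0768]] [ 0.54413796 -0.31211762  0.07695272] [ 0.10618959 -0.04021183 -1.02675085]
[268.7 269.7 292.  292.7 267.3 268.5 293.4 294.2]
192 [89, 85, 75, 89, 156, 220, 234, 238, 236, 226, 195, 172, 170, 180, 193, 199, 204, 204, 213, 225, 229, 229, 229, 228, 231, 234, 233, 229, 217, 173, 144, 171, 204, 219, 221, 220, 222, 220, 221, 220, 220, 221, 220, 220, 219, 219, 219, 222, 220, 221]
195 [90, 82, 77, 90, 151, 218, 234, 235, 234, 235, 235, 233, 234, 235, 235, 234, 235, 235, 234, 235, 234, 234, 234, 235, 233, 225, 192, 161, 151, 141, 139, 172, 205, 219, 219, 222, 219, 220, 221, 221, 219, 221, 220, 219, 221, 217, 218, 215, 216, 215]
203 [90, 85, 74, 80, 145, 211, 216, 173, 141, 140, 141, 138, 141, 141, 142, 142, 143, 141, 139, 143, 143, 142, 143, 142, 140, 142, 145, 142, 144, 141, 147, 169, 201, 215, 215, 215, 215, 215, 210, 196, 173, 155, 144, 142, 146, 145, 146, 144, 141, 139]
207 [88, 88, 73, 77, 138, 189, 185, 168, 167, 171, 171, 173, 172, 174, 169, 171, 173, 172, 171, 173, 174, 174, 170, 172, 169, 165, 162, 164, 166, 172, 172, 169, 188, 210, 215, 219, 218, 216, 212, 196, 182, 156, 143, 138, 142, 144, 143, 139, 139, 138]
```

The piece is now nearly centred: its bottom edges are at columns 269–292, against gap edges at 265.5 and 293.5. I nudge it -0.6 mm and lower in stages.

Call:
carry_out([
  [[0,-0.02,0],[0,0,0],1],
  [[0,0,-0.15],[0,0,0],1],
  [[0,0,-0.15],[0,0,0],1],
  [[0,0,-0.15],[0,0,0],1],
  [[0,0,0],[0,0,0],1],
])

```text
clock: 11.52
position: [0.5436, -0.3124, 0.0625]
ee_rot: [0.054, 0.999, 0.0, -0.001]
contact_force: [-0.1, 0.9, -1.0]
grip_width: 0.0092
grip_force: 42.7
```

Call:
carry_out([
  [[0,0,-0.13],[0,0,0],1],
  [[0,0,-0.13],[0,0,0],1],
  [[0,0,-0.13],[0,0,0],1],
  [[0,0,0],[0,0,0],1],
])

```text
clock: 12.02
position: [0.5437, -0.3124, 0.0511]
ee_rot: [0.054, 0.999, 0.0, -0.0]
contact_force: [0.6, -0.2, -1.0]
grip_width: 0.0091
grip_force: 42.7
```

Call:
carry_out([
  [[0,0,-0.06],[0,0,0],1],
  [[0,0,-0.06],[0,0,0],1],
  [[0,0,0],[0,0,0],1],
])

```text
clock: 12.4
position: [0.544, -0.3127, 0.0479]
ee_rot: [0.054, 0.999, 0.0, -0.0]
contact_force: [1.4, 0.7, -0.4]
grip_width: 0.009
grip_force: 42.7
```

Call:
carry_out([
  [[0,0,-0.05],[0,0,0],1],
  [[0,0,0],[0,0,0],1],
  [[0,0,0],[0,0,0],1],
])

```text
clock: 12.78
position: [0.5443, -0.3129, 0.0473]
ee_rot: [0.054, 0.999, -0.0, 0.0]
contact_force: [-1.7, 1.1, 5.3]
grip_width: 0.0097
grip_force: 43.4
```

The piece has reached the floor (about 6 N contact). Release and rise.

Call:
carry_out([
  [[0,0,0],[0,0,0],0.3],
  [[0,0,0],[0,0,0],0.3],
  [[0,0,0],[0,0,0],0.3],
  [[0,0,0.5],[0,0,0],0.3],
  [[0,0,1],[0,0,0],0.3],
  [[0,0,1],[0,0,0],0.3],
  [[0.3,0.5,0.5],[0,0,0],1],
  [[0.3,0.5,0],[0,0,0],1],
  [[0,0,0],[0,0,0],1],
])

```text
clock: 13.9
position: [0.5636, -0.2781, 0.135]
ee_rot: [0.051, 0.999, 0.002, -0.001]
contact_force: [0.2, 0.9, -0.5]
grip_width: 0.0002
grip_force: 0.0
```

```bash
python3 - <<'E'
from h import *
p=r.read_camera("wrist");s=r.sense();print(s["position"],s["contact_force"],s["grip_width"])
save("w4.png",p,s=1.4)
for n,z in(("nest",.016),("stop_short",.036),("stop_long",.036),("insert_plate",.041)):
    for d in r.cut_out(p,n)[:1]:
        c=max(cv2.findContours(d["mask"].astype(np.uint8),0,2)[0],key=cv2.contourArea)
        b=cv2.minAreaRect((back(p,c.reshape(-1,2),z)[:,:2]*1000).astype(np.float32))
        print(n,round(d["confidence"],2),np.round(b[0],1),np.round(b[1],1),round(b[2],2))
for d in r.cut_out(p,"packer_13")[:4]:
    e=d["extent"];print(np.round(e),d["confidence"])
    q=proj(p,[.5435,-.3128,.036])[0]
    if e[0]-15<q[0]<e[2]+15 and e[1]-15<q[1]<e[3]+15:
        print("fit",fitmask(p,d["mask"].astype(float),(.5435,-.3128,-.106),.016,roi=np.s_[:]))
E
```

```text
[ 0.56229313 -0.27996528  0.13474262] [ 0.13923899 -0.30232219 -0.08404592] 1.6149328804779056e-05
nest 0.97 [ 549.3 -263.2] [196.1 125. ] 83.5
stop_short 0.74 [ 541.3 -327.4] [18.  64.9] 83.82
stop_long 0.59 [ 555.5 -198.6] [47.7 66.6] 84.11
insert_plate 0.7 [ 547.9 -263.5] [84.3 60. ] 84.04
[216. 152. 242. 219.] 0.97
fit (array([ 0.5431823 , -0.31291685, -0.16197379]), np.float64(209.79999999999998), np.float64(1395.0))
[534. 152. 560. 217.] 0.89
```

View pics/w4.png

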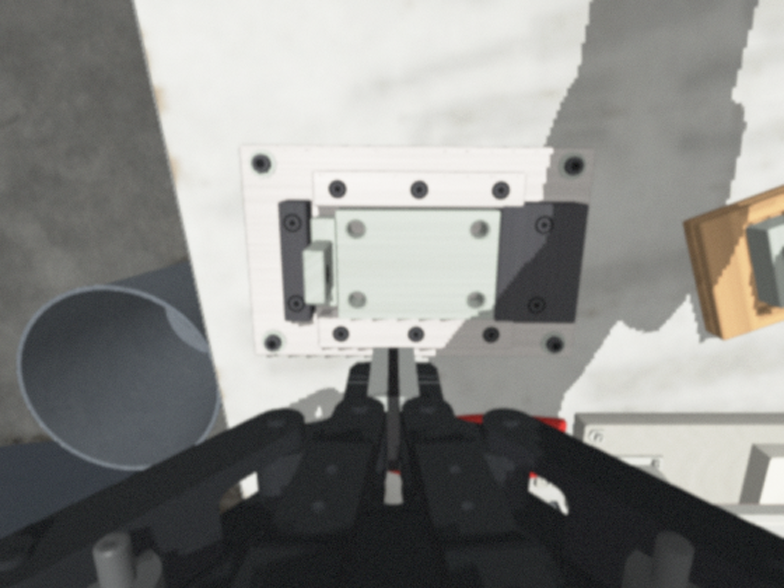

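The piece stands in the gap at (226,192), square between the stop and the plate, and has been let go. Next, with shut fingers, I go over the plate's middle and press.

Call:
carry_out([
  [[-0.23,0.35,0],[0,0,0],1],
  [[-0.22,0.35,-0.5],[0,0,0],1],
  [[0,0,-0.8],[0,0,0],1],
  [[0,0,-0.8],[0,0,0],1],
  [[0,0,-0.5],[0,0,0],1],
  [[0,0,-0.2],[0,0,0],1],
  [[0,0,0],[0,0,0],1],
  [[0,0,0],[0,0,0],1],
])

```text
clock: 15.2
position: [0.5492, -0.2622, 0.0535]
ee_rot: [0.054, 0.999, -0.0, 0.001]
contact_force: [0.6, -0.2, 0.9]
grip_width: 0.0
grip_force: 0.0
```

Call:
carry_out([
  [[0,0,-0.2],[0,0,0],1],
  [[0,0,-0.15],[0,0,0],1],
  [[0,0,-0.1],[0,0,0],1],
  [[0,0,0],[0,0,0],1],
  [[0,0,0],[0,0,0],1],
])

```text
clock: 15.82
position: [0.5486, -0.2617, 0.0394]
ee_rot: [0.054, 0.999, 0.0, 0.0]
contact_force: [-0.9, 0.6, 4.1]
grip_width: 0.0001
grip_force: 2.1
```

Call:
carry_out([
  [[0,0,-0.06],[0,0,0],1],
  [[0,0,-0.06],[0,0,0],1],
  [[0,0,-0.06],[0,0,0],1],
  [[0,0,0],[0,0,0],1],
  [[0,0,0],[0,0,0],1],
])

```text
clock: 16.45
position: [0.5486, -0.2617, 0.0361]
ee_rot: [0.054, 0.999, 0.0, 0.0]
contact_force: [-6.3, 2.5, 15.5]
grip_width: -0.0002
grip_force: 8.0
```

Call:
carry_out([
  [[0,0,-0.03],[0,0,0],1],
  [[0,0,0],[0,0,0],1],
  [[0,0,0],[0,0,0],1],
  [[0,0,0],[0,0,0],1],
])

```text
clock: 16.95
position: [0.5486, -0.2617, 0.0361]
ee_rot: [0.054, 0.999, 0.001, 0.0]
contact_force: [-6.9, 5.1, 20.7]
grip_width: -0.0001
grip_force: 10.1
```

```bash
python3 - <<'E'
from h import *
p=r.read_camera("wrist");s=r.sense();print(s["position"],s["contact_force"],s["grip_width"])
save("w5.png",p,s=1.4)
E
```

```text
[ 0.54855958 -0.26169492  0.03609929] [-6.52659013  4.41553549 19.17586512] 0.00019607481607310335
```

View pics/w5.png

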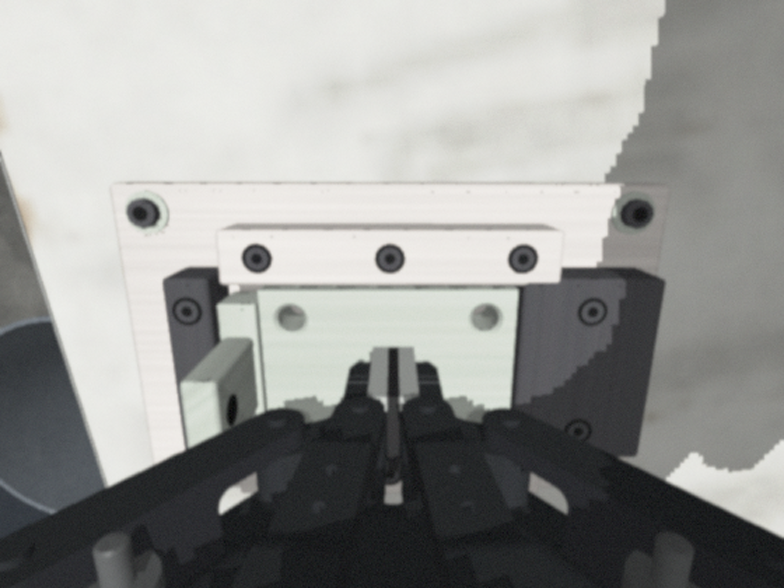

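The wrist view shows the plate flush with the rails. Its height stayed at TCP z 0.0361 when the push rose from 15 to 20 N, so it is bottomed. The 13 mm piece stands upright at (157,270) and is clear of the fingers. Handing in.

```bash
python3 -c "
from h import *
print(r.sign_off())"
```

```text
the job is handed in; nothing more can be done
None
```

I put the 13 mm packing piece on the nest's floor in the wide gap and let go. I then handed the job in at about 17 s with the plate held fully home and flush at about 20 N; `r.sign_off()` gave no verdict.

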